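# Cover the four topping canisters

## Robot

A 7-joint arm with a two-finger parallel gripper is mounted at the origin on the work surface. World frame = base frame: x ahead of the robot, y to its left, z up, the work surface at z = 0. Lengths are in m, angles in degrees, forces in N, time in s.
With the tool pointing down it reaches from about 0.425 to 0.825 m from the base axis. Payload 3.6 kg.
Tool frame: the origin (TCP) lies between the finger pads; the fingertips stand 22 mm ahead of it and the grasp point (between the pads) lies 3 mm ahead of it (bot.nose_length is the z of the fingertips in the tool frame, in m); z points along the fingers, y is the line along which they close (so a half turn about z gives the same grasp; the last joint's range is limited). The gripper opens to 93 mm and grips with 3 to 60 N. Pads are 15 mm wide; open, the fingers measure 128 mm over their backs; the gripper's body (75 mm by 188 mm) begins 65 mm behind the grasp point.
Start: joints at [-72.049, 35.231, -0.722, 81.555, 0.464, 63.22, -2.315], TCP at [0.217, 0.613, 0.203] pointing down, gripper open.
Joint ranges: [-178.69, 178.69], [-17.37, 117.87], [-77.05, 75.6], [15.02, 138.74], [-78.02, 258.01], [0.78, 113.62], [-162.83, 162.83]. Speed limits (degrees/s): [159.86, 159.86, 180, 180, 180, 180, 180].

## Interface

Orientations are given as a 3x3 rotation matrix whose columns are the frame's x, y, z axes.
In Python, from bench import monitor, vision, order, bot gives the robot as it stands.
- The arm moves only by the shell command python3 -m pendant 'ROWS' [FORCE]. ROWS is JSON, a list of rows, each an object of numbers: "fingers": the closure, from -1 (fully open) to 1 (shut); "x", "y", "z": the shift along the tool's x, y, z normalised to -1 to 1, where 1 is 50 cm; "roll": the turn about the tool's z normalised to -1 to 1, where 1 is 90 degrees. A call has 1 to 20 rows; each row is the pose to reach, as a shift and turn from the pose commanded when the call began, along the tool's axes at that moment; what a row does not reach only later rows make up. A row lasts 1/12 s, in which the tool goes at most 41.7 mm and 7.16 degrees, less where a joint would pass 70% of its speed; a pose out of reach is approached as far as the arm can. A call with a number of a shift or a turn outside -1 to 1 is refused whole. A call with a gripper value outside its range is refused whole. The fingers move at their own pace and stop on an object; FORCE is the grip in N (left out, the last holds). Time passes only in rows, so rows that repeat a pose let the fingers close. It gives the time, the measured TCP pose, the force, the opening and the grip force at its end, in the units of the state.
- monitor.state(): the state, without advancing time (a new reading comes with each control period).
- vision.snapshot(name): name is "side" or "top" or "wrist"; returns a dict with "img" (420x560x3 uint8, red, green, blue), "K" (3x3 intrinsics, pixels), "R" (3x3) and "t" (3): a world point X has camera coordinates R X + t. Camera axes: x right, y down, z forward; pixel columns grow to the right and rows downward; lengths in m; the calibration is good to about 2 mm. A picture is of the moment at which its call begins. There is no depth.
- order.close_job(): hands the job in; it is judged then, once.
The state is a dict: "clock": time; "qpos": joint angles; "qvel": joint speeds; "joint_torque": joint torques, N m; "position": TCP position; "tool_rot": TCP orientation; "force": force on the tool from outside, world axes, zero at the start; "ft_torque": the same for the moment, N m; "width": finger opening in m; "grip_force": force on a finger pad.
Only numpy, scipy, OpenCV 4.12 (cv2) and the standard library are available. Lean on these libraries where they do the work, as an engineer would, in place of code of your own. Each camera call takes 0.05 s, during which the arm holds its last target. There are 200 camera calls.

## Task

Before the break, cover the four clean steel topping canisters on the confectionery bench: pick the four lids out from among the other things and put each on the canister that it fits, fully down and flat on the rim, its sides in line with the canister's. The canisters stay standing where they are, and leave the wooden tamper and the glass jar alone.

Things in the scene. Friction and masses are not known exactly. Their poses are not given: they have to be found in the camera images.
- pot_large_round: Open, empty stainless-steel canister standing on the table, round, the larger one, 110 mm outer diameter, 60 mm tall, wall and floor 3 mm, smooth rim at the top. Loose, 0.6 to 0.8 kg. Origin: centre of its underside; z up
- pot_small_round: Open, empty stainless-steel canister standing on the table, round, the smaller one, 72 mm outer diameter, 60 mm tall, wall and floor 3 mm, smooth rim at the top. Loose, 0.6 to 0.8 kg. Origin: centre of its underside; z up
- pot_square: Open, empty stainless-steel canister standing on the table, square, 86 x 86 mm outside, sides along its x and y, 60 mm tall, wall and floor 3 mm, smooth rim at the top. Loose, 0.6 to 0.8 kg. Origin: centre of its underside; z up
- pot_oblong: Open, empty stainless-steel canister standing on the table, oblong (rectangular), 108 mm (along x) x 66 mm (along y) outside, 60 mm tall, wall and floor 3 mm, smooth rim at the top. Loose, 0.6 to 0.8 kg. Origin: centre of its underside; z up, x along the long side
- lid_large_round: Steel lid, right way up, round, flange 124 mm and plug 88 mm in diameter; fits the larger round canister. 6 mm deep plug below (8 mm play each side), 3 mm flange to rest on the rim, on top a central black round knob, 24 mm diameter, 30 mm tall; 39 mm tall, under 0.3 kg. Origin: centre of the plug's underside (54 mm above the canister's underside when on); z up
- lid_small_round: Steel lid, right way up, round, flange 86 mm and plug 50 mm in diameter; fits the smaller round canister. 6 mm deep plug below (8 mm play each side), 3 mm flange to rest on the rim, on top a central black round knob, 24 mm diameter, 30 mm tall; 39 mm tall, under 0.3 kg. Origin: centre of the plug's underside (54 mm above the canister's underside when on); z up
- lid_square: Steel lid, right way up, square, flange 100 x 100 mm and plug 64 x 64 mm, sides along x, y; fits the square canister, any quarter turn. 6 mm deep plug below (8 mm play each side), 3 mm flange to rest on the rim, on top a central black bar grip 44 mm long (x), 16 thick (y), 30 tall; 39 mm tall, under 0.3 kg. Origin: centre of the plug's underside (54 mm above the canister's underside when on); z up
- lid_oblong: Steel lid, right way up, oblong, flange 122 mm (along x) x 80 mm (along y), plug 86 x 44 mm; fits the oblong canister either way round. 6 mm deep plug below (8 mm play each side), 3 mm flange to rest on the rim, on top a central black bar grip 44 mm long (x), 16 thick (y), 30 tall; 39 mm tall, under 0.3 kg. Origin: centre of the plug's underside (54 mm above the canister's underside when on); z up
- tamper: Bystander, not a lid: a brown wooden dough tamper standing on its 58 mm round foot (16 mm thick), with a stem and a 30 mm ball on top, 71 mm tall. Origin: centre of its underside
- jar: Bystander: a closed amber glass jar with a white cap, 58 mm in diameter, about 75 mm tall, standing. Origin: centre of its underside
Things that resemble listed ones, but are neither listed nor needed, are in the scene too. What is shaped like the lid_oblong but green or turquoise is not meant.

How it is judged:
By the outcome, as a careful person would: the job done as asked, in the order asked, and still so for the second after the job is handed in, with the robot touching nothing.
It also fails if it takes over 120 s, if anything falls off the work surface, if the arm or the gripper's body presses on something with over 40 N, if the wrist force passes 120 N, or if a joint passes its speed limit or range.

## Working session

There is one attempt and no reset: what is moved stays moved. The work goes in short steps, Python scripts to look and compute and a shell command to move; the robot and the scene stay as the last step left them, time stands still between calls to the robot, and variables do not carry over. Pictures are saved under pics/ and viewed, at most 14 in all, crops included, and the job is handed in when it is done.

```bash
ls; mkdir -p pics
python3 - <<'E'
from bench import monitor, vision, bot
import cv2, numpy as np
s=monitor.state(); print({k:np.round(s[k],3).tolist() for k in ('clock','position','tool_rot','width','force')})
for n in ('top','side'):
    d=vision.snapshot(n); cv2.imwrite(f'pics/{n}0.png',d['img'][:,:,::-1])
    print(n,np.round(d['K'],1).tolist(),np.round(d['R'],3).tolist(),np.round(d['t'],3).tolist())
print([a for a in dir(bot) if a[0]!='_'])
E
```

```text
pics
{'clock': 0.0, 'position': [0.216, 0.612, 0.202], 'tool_rot': [[-0.943, 0.333, -0.001], [0.333, 0.943, -0.002], [-0.0, -0.003, -1.0]], 'width': 0.093, 'force': [0.083, 0.187, -0.102]}
top [[484.9, 0.0, 284.2], [0.0, 484.9, 212.1], [0.0, 0.0, 1.0]] [[-0.006, -1.0, 0.019], [-0.986, 0.003, -0.168], [0.168, -0.02, -0.986]] [-0.029, 0.44, 1.524]
side [[379.1, 0.0, 277.2], [0.0, 379.1, 205.5], [0.0, 0.0, 1.0]] [[0.877, -0.48, -0.005], [-0.283, -0.509, -0.813], [0.388, 0.715, -0.582]] [-0.396, 0.126, 1.012]
['MotionError', 'nose_length']
```

View pics/top0.png

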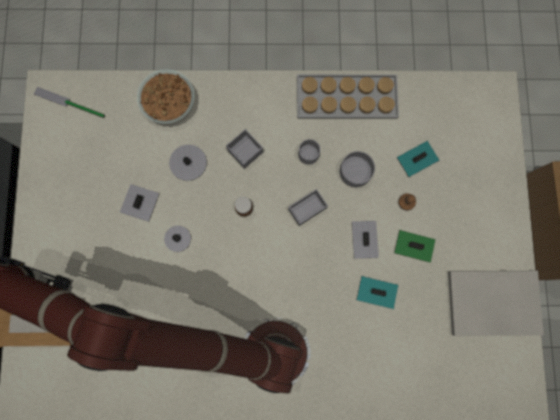

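View pics/side0.png

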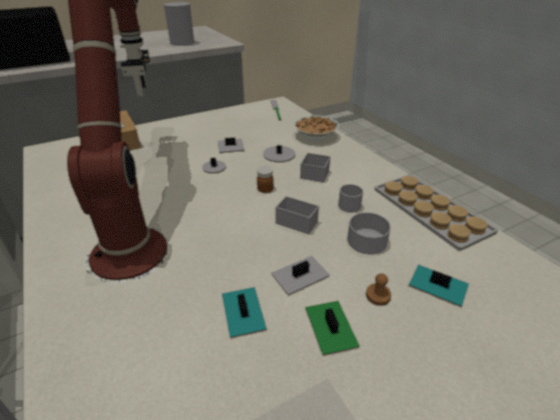

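The top view shows the lids as follows: large round at about (188,162), square (140,203), small round (177,238) and steel oblong (365,240). The canisters are square (245,149), small round (309,152), large round (357,169) and oblong (308,208). The jar is at (244,206) and the tamper at (407,201). The side view agrees.

```bash
cat > h.py <<'E'
import cv2, numpy as np
from bench import monitor, vision
def ray(d,uv,z):
    p=np.array([[uv]],float); n=cv2.undistortPoints(p,d['K'],None)[0,0]
    R=np.array(d['R']);c=-R.T@np.array(d['t']);v=R.T@np.array([n[0],n[1],1.]);return c+v*(z-c[2])/v[2]
def move(xyz,yaw=None):
    """shift in units (1=0.5m) along tool axes, from current measured pose; yaw = world direction (deg) of tool y, mod 180"""
    s=monitor.state();T=np.array(s['tool_rot']);dp=np.array(xyz)-s['position']
    return T.T@dp/0.5
E
python3 - <<'E'
from h import *
d=vision.snapshot('top');im=d['img'].astype(int)
hsv=cv2.cvtColor(d['img'],cv2.COLOR_RGB2HSV)
seeds=dict(LR=(188,150),LS=(130,195),lr=(170,245),LO=(358,228),PS=(245,149),pr=(309,152),PR=(357,169),PO=(308,208),table=(250,240),table2=(330,250))
for k,(u,v) in seeds.items(): print(k,im[v,u],hsv[v,u])
cr=d['img'][110:280,100:450]
m=((im[...,0]-im[...,2])<14).astype(np.uint8)*255
o=np.vstack([cv2.resize(cr[:,:,::-1],None,fx=2.2,fy=1.7,interpolation=cv2.INTER_CUBIC),cv2.cvtColor(cv2.resize(m[110:280,100:450],None,fx=2.2,fy=1.7),cv2.COLOR_GRAY2BGR)])
cv2.imwrite('pics/m1.png',o)
E
```

```text
LR [119 118 118] [  0   2 119]
LS [116 116 119] [120   6 119]
lr [125 125 125] [  0   0 125]
LO [118 117 119] [135   4 119]
PS [118 116 118] [150   4 118]
pr [119 115 118] [158   9 119]
PR [121 119 121] [150   4 121]
PO [124 124 124] [  0   0 124]
table [156 154 139] [ 26  28 156]
table2 [150 146 134] [ 23  27 150]
```

View pics/m1.png

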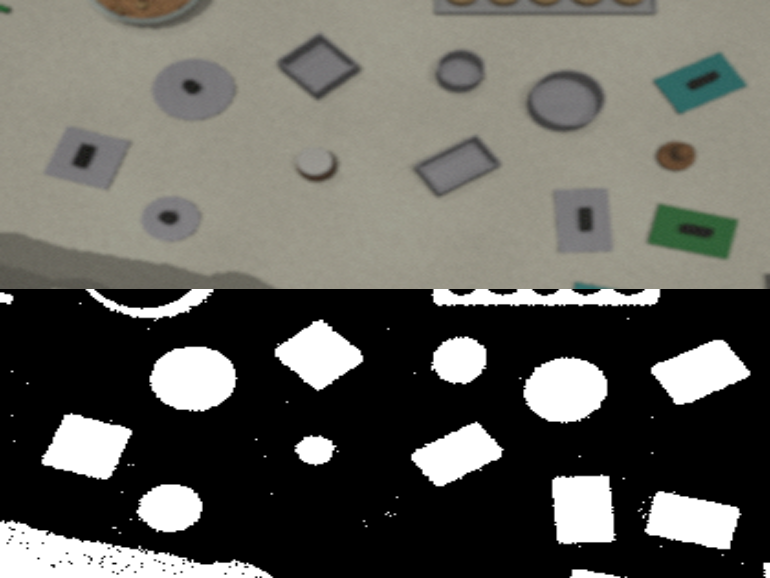

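The mask isolates all eight parts cleanly as solid shapes.

```bash
cat > meas.py <<'E'
from h import *
P={'lid_large':(188,162,.0075),'lid_square':(140,203,.0075),'lid_small':(177,238,.0075),'lid_oblong':(365,240,.0075),
'pot_square':(245,149,.03),'pot_small':(309,152,.03),'pot_large':(357,169,.03),'pot_oblong':(308,208,.03)}
def top(names=P):
    ds=[vision.snapshot('top') for _ in range(4)];d=ds[0]
    im=np.mean([x['img'] for x in ds],0)
    m=((im[...,0]-im[...,2])<12).astype(np.uint8)*255
    cs,_=cv2.findContours(m,cv2.RETR_EXTERNAL,cv2.CHAIN_APPROX_NONE)
    for n in names:
        u,v,z=P[n]
        c=max((c for c in cs if cv2.pointPolygonTest(c,(u,v),False)>=0),key=cv2.contourArea,default=None)
        if c is None: print(n,'none');continue
        M=cv2.moments(cv2.drawContours(np.zeros_like(m),[c],-1,255,-1),True);uv=(M['m10']/M['m00'],M['m01']/M['m00'])
        w=np.array([ray(d,p[0],z)[:2] for p in c],np.float32)*1000
        (cx,cy),(a,b),ang=cv2.minAreaRect(w)
        if a<b: a,b,ang=b,a,ang+90
        p=ray(d,uv,z);print(n,np.round(p[:2]*1000,1),'rect ctr',round(cx,1),round(cy,1),'size',round(a,1),round(b,1),'long axis',round((ang+90)%180-90,1),'r',round(np.hypot(*p[:2]),3))
if __name__=='__main__': top()
E
python3 meas.py
python3 - <<'E'
from h import *
d=vision.snapshot('wrist');cv2.imwrite('pics/w0.png',d['img'][:,:,::-1])
s=monitor.state();T=np.array(s['tool_rot']);R=np.array(d['R'])
print(np.round(T.T@(-R.T@d['t']-s['position']),3),np.round(R@T,3).tolist(),d['K'][0][0])
E
```

```text
lid_large [615.1 289.6] rect ctr 615.8 289.6 size 126.5 126.4 long axis 75.6 r 0.68
lid_square [478.8 443.9] rect ctr 479.2 443.6 size 105.6 103.8 long axis 71.2 r 0.653
lid_small [360.1 316.3] rect ctr 359.9 315.0 size 88.2 87.2 long axis 1.5 r 0.479
lid_oblong [ 354.2 -293.6] rect ctr 355.1 -293.4 size 125.8 84.4 long axis 1.6 r 0.46
pot_square [655.6  99.6] rect ctr 655.9 99.6 size 105.7 97.6 long axis 41.8 r 0.663
pot_small [ 644.8 -113.1] rect ctr 644.8 -112.6 size 86.3 76.1 long axis -1.1 r 0.655
pot_large [ 585.1 -270.5] rect ctr 585.1 -270.2 size 128.0 114.3 long axis -44.9 r 0.645
pot_oblong [ 458.1 -106. ] rect ctr 458.4 -105.9 size 120.3 75.8 long axis -57.6 r 0.47
[ 0.077 -0.001 -0.181] [[-0.001, 1.0, 0.0], [-0.961, -0.001, -0.278], [-0.278, -0.001, 0.961]] 301.99056558095384
```

View pics/w0.png

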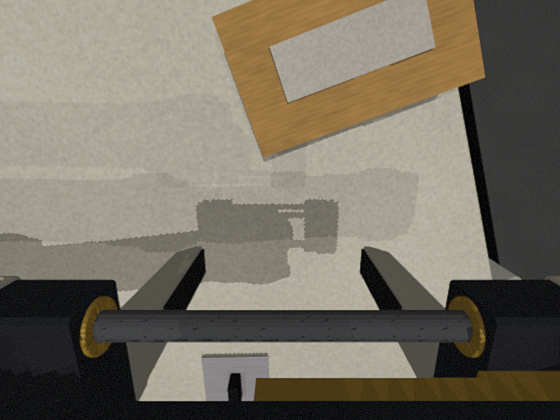

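The wrist view shows the fingers at about (200,250) and (365,250), with the grasp area between them. Next I fly empty over the canisters for a better view of their angles.

```bash
cat >> h.py <<'E'
def plan(x,y,z,ax=None):
    """ax: wanted world angle of tool x axis (mod 180)"""
    s=monitor.state();T=np.array(s['tool_rot']);a=np.degrees(np.arctan2(T[1,0],T[0,0]))
    r=0 if ax is None else -((ax-a+90)%180-90)
    print('shift',np.round(T.T@(np.array([x,y,z])-s['position'])/.5,4),'roll',round(r/90,4),'or',round((r-180*np.sign(r))/90,3),'q7',round(s['qpos'][6],1),'ang',round(a,1),'rows',np.ceil(np.linalg.norm(np.array([x,y,z])-s['position'])/.0417))
E
python3 -c "
from h import *
plan(.6,-.05,.3)"
```

```text
shift [-1.1647 -0.9942 -0.1937] roll 0.0 or 0.0 q7 -2.3 ang 160.5 rows 19.0
```

```bash
python3 -m pendant '[{"x":-0.95,"y":-0.95,"z":-0.3,"fingers":-1},{"x":-0.95,"y":-0.95,"z":-0.3,"fingers":-1},{"x":-0.95,"y":-0.95,"z":-0.3,"fingers":-1},{"x":-0.95,"y":-0.95,"z":-0.3,"fingers":-1},{"x":-0.95,"y":-0.95,"z":-0.3,"fingers":-1},{"x":-0.95,"y":-0.95,"z":-0.3,"fingers":-1},{"x":-0.95,"y":-0.95,"z":-0.3,"fingers":-1},{"x":-0.95,"y":-0.95,"z":-0.3,"fingers":-1},{"x":-0.95,"y":-0.95,"z":-0.3,"fingers":-1},{"x":-0.95,"y":-0.95,"z":-0.3,"fingers":-1},{"x":-0.95,"y":-0.95,"z":-0.3,"fingers":-1},{"x":-0.95,"y":-0.95,"z":-0.3,"fingers":-1},{"x":-0.95,"y":-0.95,"z":-0.3,"fingers":-1},{"x":-0.95,"y":-0.95,"z":-0.3,"fingers":-1},{"x":-0.95,"y":-0.95,"z":-0.3,"fingers":-1},{"x":-0.95,"y":-0.95,"z":-0.3,"fingers":-1},{"x":-0.95,"y":-0.95,"z":-0.3,"fingers":-1},{"x":-0.95,"y":-0.95,"z":-0.3,"fingers":-1},{"x":-0.95,"y":-0.95,"z":-0.3,"fingers":-1},{"x":-0.95,"y":-0.95,"z":-0.3,"fingers":-1}]'
python3 - <<'E'
from h import *
d=vision.snapshot('wrist');cv2.imwrite('pics/w1.png',d['img'][:,:,::-1])
np.savez('pics/w1.npz',**{k:np.array(d[k]) for k in d})
E
```

```text
schema error: expected keys fingers, x, y, z, roll
```

View pics/w1.png

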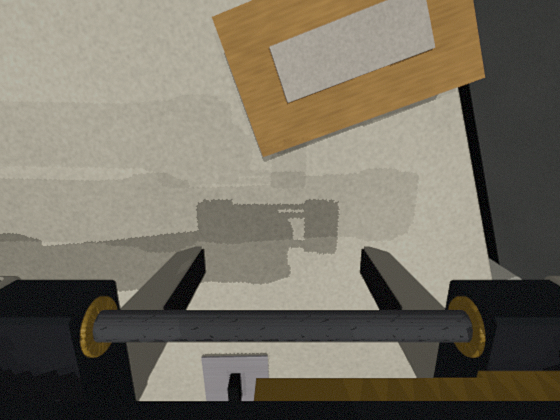

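The robot did not move, so the view is unchanged: every row needs all five keys.

```bash
python3 -m pendant '[{"x":-0.95,"y":-0.95,"z":-0.3,"roll":0,"fingers":-1},{"x":-0.95,"y":-0.95,"z":-0.3,"roll":0,"fingers":-1},{"x":-0.95,"y":-0.95,"z":-0.3,"roll":0,"fingers":-1},{"x":-0.95,"y":-0.95,"z":-0.3,"roll":0,"fingers":-1},{"x":-0.95,"y":-0.95,"z":-0.3,"roll":0,"fingers":-1},{"x":-0.95,"y":-0.95,"z":-0.3,"roll":0,"fingers":-1},{"x":-0.95,"y":-0.95,"z":-0.3,"roll":0,"fingers":-1},{"x":-0.95,"y":-0.95,"z":-0.3,"roll":0,"fingers":-1},{"x":-0.95,"y":-0.95,"z":-0.3,"roll":0,"fingers":-1},{"x":-0.95,"y":-0.95,"z":-0.3,"roll":0,"fingers":-1},{"x":-0.95,"y":-0.95,"z":-0.3,"roll":0,"fingers":-1},{"x":-0.95,"y":-0.95,"z":-0.3,"roll":0,"fingers":-1},{"x":-0.95,"y":-0.95,"z":-0.3,"roll":0,"fingers":-1},{"x":-0.95,"y":-0.95,"z":-0.3,"roll":0,"fingers":-1},{"x":-0.95,"y":-0.95,"z":-0.3,"roll":0,"fingers":-1},{"x":-0.95,"y":-0.95,"z":-0.3,"roll":0,"fingers":-1},{"x":-0.95,"y":-0.95,"z":-0.3,"roll":0,"fingers":-1},{"x":-0.95,"y":-0.95,"z":-0.3,"roll":0,"fingers":-1},{"x":-0.95,"y":-0.95,"z":-0.3,"roll":0,"fingers":-1},{"x":-0.95,"y":-0.95,"z":-0.3,"roll":0,"fingers":-1}]'
python3 - <<'E'
from h import *
d=vision.snapshot('wrist');cv2.imwrite('pics/w2.png',d['img'][:,:,::-1])
np.savez('pics/w2.npz',**{k:np.array(d[k]) for k in d})
E
```

```text
clock: 2.12
position: [0.5057, 0.0081, 0.3528]
tool_rot: [[-0.943, 0.332, -0.001], [0.332, 0.943, 0.001], [0.001, 0.001, -1.0]]
force: [0.4, 0.3, -0.7]
width: 0.0927
grip_force: 0.0
```

View pics/w2.png

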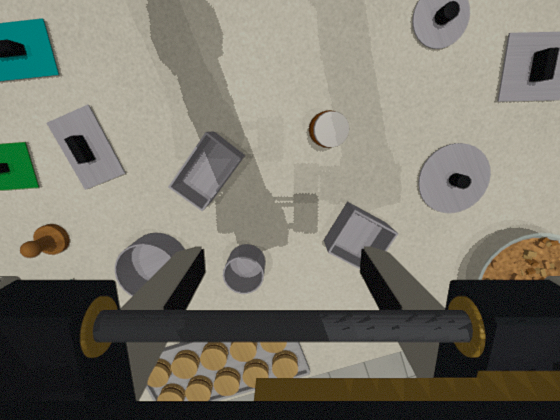

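The wrist view shows the oblong canister at (207,170), the square at (360,233), the small round at (245,268) and the large round at (150,263). The lids are at (87,147), (441,20), (535,67) and (454,178). Next I enlarge the two angular canisters.

Run:
```python
import cv2,numpy as np
im=cv2.imread('pics/w2.png')
f=lambda u,v:cv2.resize(im[v:v+100,u:u+96],None,fx=4,fy=4,interpolation=cv2.INTER_CUBIC)
cv2.imwrite('pics/c1.png',np.hstack([f(160,122),np.zeros((400,20,3),np.uint8),f(314,190)]))
```

```text
(no output)
```

View pics/c1.png

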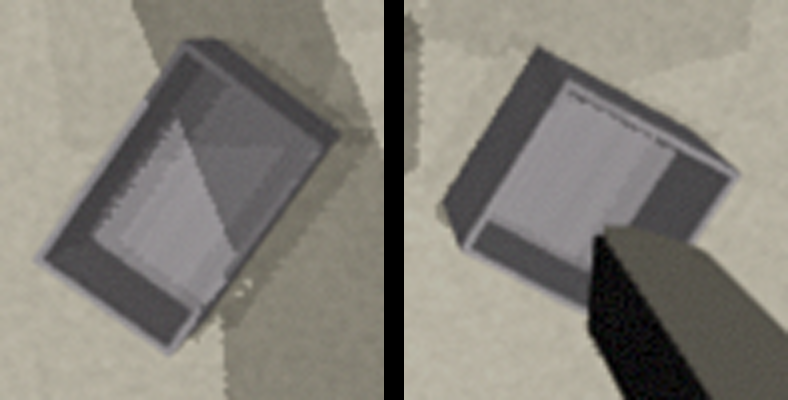

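In the left crop the oblong rim corners are about (37,260), (170,354), (326,146) and (184,47). In the right crop the square's visible rim corners are (463,247), (568,80) and (738,172).

```bash
cat > w2.py <<'E'
from h import *
d=dict(np.load('pics/w2.npz'))
def P(u0,v0,pts,z=.06): return np.array([ray(d,(u0+(u+.5)/4-.5,v0+(v+.5)/4-.5),z)[:2]*1000 for u,v in pts])
A=lambda v:round(float(np.degrees(np.arctan2(v[1],v[0]))%90),1)
o=P(160,122,[(37,260),(170,354),(326,146),(184,47)])
print('oblong',o.mean(0),[(A(o[i]-o[i-1]),round(np.linalg.norm(o[i]-o[i-1]),1)) for i in range(4)])
q=P(314,190,[(59,247),(164,80),(334,172)])
print('square',(q[0]+q[2])/2,A(q[1]-q[0]),A(q[2]-q[1]),np.linalg.norm(np.diff(q,axis=0),axis=1),'diag',A(q[2]-q[0]))
m=((d['img'][...,0].astype(int)-d['img'][...,2])<10).astype(np.uint8)
cs,_=cv2.findContours(m,cv2.RETR_EXTERNAL,cv2.CHAIN_APPROX_NONE)
for n,uv,z in [('lid_oblong',(70,125),.0075),('lid_large',(454,160),.0075),('lid_square',(520,90),.0075),('pot_small',(245,275),.03)]:
    c=max((c for c in cs if cv2.pointPolygonTest(c,uv,False)>=0),key=cv2.contourArea,default=None)
    if c is None: print(n);continue
    w=np.array([ray(d,p[0],z)[:2] for p in c],np.float32)*1000
    print(n,cv2.minAreaRect(w),cv2.contourArea(c))
E
python3 w2.py
```

```text
oblong [ 458.24842325 -106.43957174] [(32.5, np.float64(104.1)), (32.8, np.float64(63.3)), (32.0, np.float64(106.9)), (35.3, np.float64(64.2))]
square [653.68150519  97.45963543] 42.2 42.2 [83.34385399 83.38111931] diag 87.2
lid_oblong ((355.513427734375, -294.30194091796875), (122.40227508544922, 82.03952026367188), 1.8049333095550537) 3390.5
lid_large ((616.1908569335938, 287.45159912109375), (124.42007446289062, 121.90608978271484), 70.56646728515625) 3813.5
lid_square ((480.52484130859375, 440.66766357421875), (102.2234878540039, 100.23698425292969), 71.7054672241211) 3789.0
pot_small ((646.1883544921875, -117.951904296875), (74.29353332519531, 100.3055648803711), 63.85005569458008) 1585.0
```

The two views agree to 2–3 mm. I start with the steel oblong lid.

```bash
python3 -c "
from h import *
plan(.355,-.294,.10,1.7);plan(.355,-.294,.036,1.7)"
```

```text
shift [ 0.0835 -0.671   0.5053] roll -0.2332 or 1.767 q7 71.5 ang 160.7 rows 11.0
shift [ 0.0834 -0.6711  0.6333] roll -0.2332 or 1.767 q7 71.5 ang 160.7 rows 12.0
```

```bash
python3 -m pendant '[{"x":0.083,"y":-0.671,"z":0.5,"roll":-0.233,"fingers":-1},{"x":0.083,"y":-0.671,"z":0.5,"roll":-0.233,"fingers":-1},{"x":0.083,"y":-0.671,"z":0.5,"roll":-0.233,"fingers":-1},{"x":0.083,"y":-0.671,"z":0.5,"roll":-0.233,"fingers":-1},{"x":0.083,"y":-0.671,"z":0.5,"roll":-0.233,"fingers":-1},{"x":0.083,"y":-0.671,"z":0.5,"roll":-0.233,"fingers":-1},{"x":0.083,"y":-0.671,"z":0.5,"roll":-0.233,"fingers":-1},{"x":0.083,"y":-0.671,"z":0.5,"roll":-0.233,"fingers":-1},{"x":0.083,"y":-0.671,"z":0.5,"roll":-0.233,"fingers":-1},{"x":0.083,"y":-0.671,"z":0.5,"roll":-0.233,"fingers":-1},{"x":0.083,"y":-0.671,"z":0.5,"roll":-0.233,"fingers":-1},{"x":0.083,"y":-0.671,"z":0.5,"roll":-0.233,"fingers":-1},{"x":0.083,"y":-0.671,"z":0.5,"roll":-0.233,"fingers":-1},{"x":0.083,"y":-0.671,"z":0.5,"roll":-0.233,"fingers":-1}]'
python3 - <<'E'
from h import *
d=vision.snapshot('wrist');cv2.imwrite('pics/w3.png',d['img'][:,:,::-1])
plan(.355,-.294,.036,1.7)
# knob-top: dark blob near centre
s=monitor.state()
g=d['img'].max(2); m=(g<60).astype(np.uint8); m[280:]=0
n,l,st,c=cv2.connectedComponentsWithStats(m)
for i in range(1,n):
    if st[i,4]>150: print(st[i],ray(d,c[i],.03)[:2]*1000)
E
```

```text
clock: 3.33
position: [0.3571, -0.294, 0.1039]
tool_rot: [[-1.0, -0.03, 0.002], [-0.03, 1.0, 0.0], [-0.002, 0.0, -1.0]]
force: [0.3, 0.1, -0.1]
width: 0.0928
grip_force: 0.0
shift [0.0047 0.0003 0.1361] roll 0.0007 or -1.999 q7 139.3 ang -178.2 rows 2.0
[218   0  57  19 605] [ 196.25105834 -322.21959356]
[  62  167   70   35 1628] [ 331.84754304 -454.74277456]
[273 187  19  55 975] [ 354.44716053 -295.16602023]
[182 249  23  31 388] [ 408.66144719 -373.62547175]
[360 249  24  31 390] [ 404.00194276 -213.81939503]
```

View pics/w3.png

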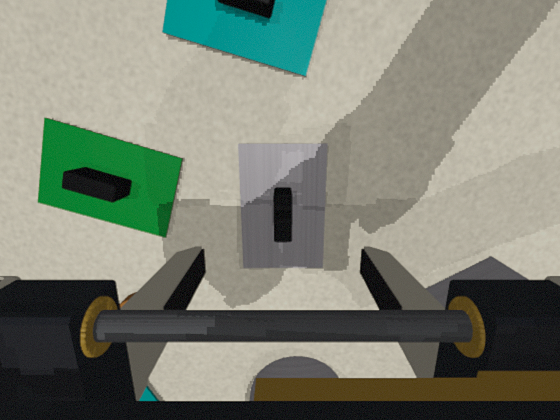

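The bar lid is centred between the fingers at (283,213) and aligned. I descend, grip and lift.

```bash
python3 -m pendant '[{"x":0.004,"y":0,"z":0.07,"roll":0,"fingers":-1},{"x":0.004,"y":0,"z":0.136,"roll":0,"fingers":-1},{"x":0.004,"y":0,"z":0.136,"roll":0,"fingers":-1},{"x":0.004,"y":0,"z":0.136,"roll":0,"fingers":1},{"x":0.004,"y":0,"z":0.136,"roll":0,"fingers":1},{"x":0.004,"y":0,"z":0.136,"roll":0,"fingers":1},{"x":0.004,"y":0,"z":0.136,"roll":0,"fingers":1},{"x":0.004,"y":0,"z":0.136,"roll":0,"fingers":1},{"x":0.004,"y":0,"z":0.136,"roll":0,"fingers":1},{"x":0.004,"y":0,"z":0.136,"roll":0,"fingers":1},{"x":0.004,"y":0,"z":0.136,"roll":0,"fingers":1},{"x":0.004,"y":0,"z":0.136,"roll":0,"fingers":1},{"x":0.004,"y":0,"z":0.08,"roll":0,"fingers":1},{"x":0.004,"y":0,"z":0,"roll":0,"fingers":1},{"x":0.004,"y":0,"z":-0.07,"roll":0,"fingers":1},{"x":0.004,"y":0,"z":-0.07,"roll":0,"fingers":1},{"x":0.004,"y":0,"z":-0.07,"roll":0,"fingers":1}]' 35; python3 -c "
from h import *
plan(.4582,-.1063,.14,-57.6)"
```

```text
clock: 4.8
position: [0.3543, -0.2967, 0.1399]
tool_rot: [[-1.0, -0.026, 0.004], [-0.026, 1.0, -0.003], [-0.004, -0.003, -1.0]]
force: [-0.6, -0.4, -1.4]
width: 0.0039
grip_force: 0.0
shift [-2.178e-01  3.752e-01 -3.000e-04] roll 0.6568 or -1.343 q7 138.5 ang -178.5 rows 6.0
```

Run:
```python
from h import *
d=vision.snapshot('wrist');cv2.imwrite('pics/w4.png',d['img'][:,:,::-1]);print(monitor.state()['width'])
```

```text
0.001978790878491605
```

View pics/w4.png

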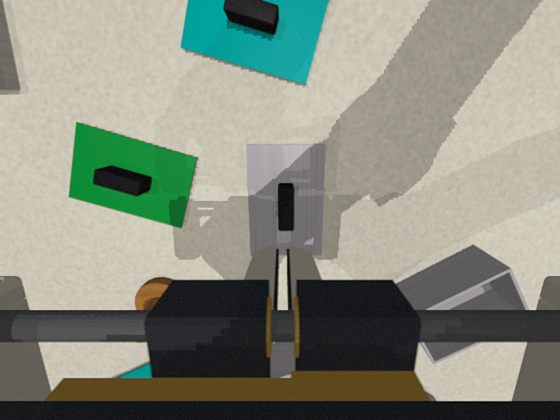

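The lid is undisturbed with its bar at (286,207). The fingers were simply too slow and had not closed before the lift. I retry with more closing time.

```bash
python3 -c "
from h import *
plan(.355,-.294,.036,1.7)"
python3 -m pendant '[{"x":0,"y":0,"z":0,"roll":0,"fingers":0},{"x":0,"y":0,"z":0,"roll":0,"fingers":0},{"x":0,"y":0,"z":0,"roll":0,"fingers":0},{"x":0,"y":0,"z":0,"roll":0,"fingers":0},{"x":0,"y":0,"z":0,"roll":0,"fingers":0},{"x":0,"y":0,"z":0,"roll":0,"fingers":0},{"x":0,"y":0,"z":0,"roll":0,"fingers":0},{"x":0,"y":0,"z":0,"roll":0,"fingers":0}]'
python3 - <<'E'
from h import *
plan(.355,-.294,.036,1.7)
d=vision.snapshot('wrist')
m=(d['img'].max(2)<60).astype(np.uint8); m[280:]=0
n,l,st,c=cv2.connectedComponentsWithStats(m)
for i in range(1,n):
    if st[i,4]>150: print(st[i],ray(d,c[i],.03)[:2]*1000)
E
```

```text
shift [-0.0034  0.0034  0.205 ] roll -0.0021 or 1.998 q7 138.5 ang -178.5 rows 3.0
clock: 5.52
position: [0.3532, -0.2959, 0.1381]
tool_rot: [[-1.0, -0.026, -0.0], [-0.026, 1.0, -0.0], [0.0, -0.0, -1.0]]
force: [0.8, -0.8, -0.6]
width: 0.0455
grip_force: 0.0
shift [-0.0037  0.0037  0.2042] roll -0.0022 or 1.998 q7 138.5 ang -178.5 rows 3.0
[ 222    0   55   37 1487] [ 187.45701535 -327.70860753]
[  91  168   59   30 1193] [ 331.86664683 -455.00665907]
[276 185  17  48 760] [ 354.40708413 -294.96379107]
[232 249  12  31 221] [ 419.63523946 -340.80602324]
[321 249  13  31 223] [ 417.32681724 -250.13322066]
```

```bash
python3 -m pendant '[{"x":-0.003,"y":0.002,"z":0.08,"roll":0,"fingers":0},{"x":-0.003,"y":0.002,"z":0.15,"roll":0,"fingers":0},{"x":-0.003,"y":0.002,"z":0.204,"roll":0,"fingers":0},{"x":-0.003,"y":0.002,"z":0.204,"roll":0,"fingers":0},{"x":-0.003,"y":0.002,"z":0.204,"roll":0,"fingers":1},{"x":-0.003,"y":0.002,"z":0.204,"roll":0,"fingers":1},{"x":-0.003,"y":0.002,"z":0.204,"roll":0,"fingers":1},{"x":-0.003,"y":0.002,"z":0.204,"roll":0,"fingers":1},{"x":-0.003,"y":0.002,"z":0.204,"roll":0,"fingers":1},{"x":-0.003,"y":0.002,"z":0.204,"roll":0,"fingers":1},{"x":-0.003,"y":0.002,"z":0.204,"roll":0,"fingers":1},{"x":-0.003,"y":0.002,"z":0.204,"roll":0,"fingers":1},{"x":-0.003,"y":0.002,"z":0.204,"roll":0,"fingers":1},{"x":-0.003,"y":0.002,"z":0.204,"roll":0,"fingers":1}]' 35; python3 -c "
from h import *
plan(.4582,-.1063,.15,-57.6)"
```

```text
clock: 6.73
position: [0.3547, -0.2948, 0.0362]
tool_rot: [[-1.0, -0.026, -0.0], [-0.026, 1.0, 0.0], [0.0, 0.0, -1.0]]
force: [0.1, -0.0, 0.5]
width: 0.0006
grip_force: 0.0
shift [-0.2169  0.3715 -0.2277] roll 0.6567 or -1.343 q7 142.3 ang -178.5 rows 6.0
```

Run:
```python
from h import *
d=vision.snapshot('wrist')['img'];s=vision.snapshot('side');i=s['img']
R=np.array(s['R']);c=R@[.355,-.294,.02]+s['t'];u=(np.array(s['K'])@c)[:2]/c[2];print(u)
x,y=int(u[0]),int(u[1]);cr=cv2.resize(i[max(0,y-70):y+50,x-60:x+60],(420,420),interpolation=cv2.INTER_CUBIC)
cv2.imwrite('pics/w5.png',np.hstack([d[100:380,90:470][:,:,::-1],cv2.resize(cr,(280,280))[:,:,::-1]]))
print(monitor.state()['position'],monitor.state()['width'])
```

```text
[300.10943112 270.26909897]
[ 0.35464979 -0.29482475  0.03612206] 0.00033265183608809085
```

View pics/w5.png

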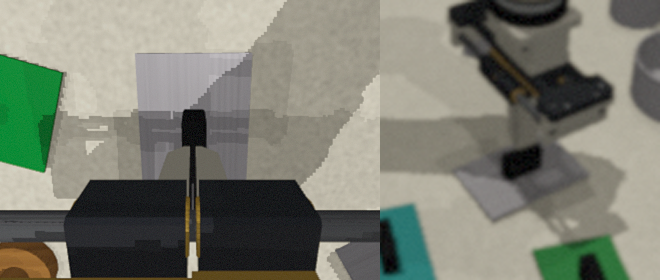

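The picture shows closed fingertips at crop (195,150), with the bar at (195,128) just beyond them. The opening in pixels in w3 (155 px for 93 mm) puts the tips about 15 mm behind the TCP. That contradicts the stated 22 mm ahead, so I check it.

Run:
```python
from h import *
from bench import bot
print('nose',bot.nose_length)
d=vision.snapshot('wrist');s=monitor.state();T=np.array(s['tool_rot']);p=np.array(s['position'])
def pix(d,X): c=np.array(d['R'])@X+d['t'];u=np.array(d['K'])@c;return np.round(u[:2]/u[2],1)
for z in (-.06,-.04,-.02,0,.022): print(z,'wrist',pix(d,p+T@[.0075,0,z]),'side',pix(vision.snapshot('side'),p+T@[0,0,z]))
i=vision.snapshot('side')['img'][180:300,250:350]
cv2.imwrite('pics/s6.png',cv2.resize(i,(500,600),interpolation=cv2.INTER_CUBIC)[:,:,::-1])
```

```text
nose 0.022
-0.06 wrist [285.  288.4] side [301.2 247.2]
-0.04 wrist [284.7 268.2] side [300.9 253.6]
-0.02 wrist [284.4 252.5] side [300.6 259.8]
0 wrist [284.2 239.9] side [300.4 265.8]
0.022 wrist [284.  228.7] side [300.1 272.2]
```

View pics/s6.png

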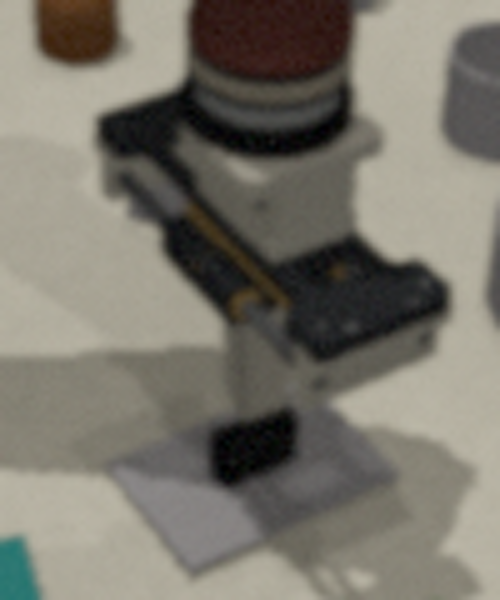

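The side view puts the finger ends at about (275,418) in the crop, level with or just above the bar top. So the real fingertips are about 15 mm behind the TCP frame rather than 22 mm ahead. I open here, then descend about 36 mm slowly while watching the force.

```bash
python3 -m pendant '[{"x":0,"y":0,"z":0,"roll":0,"fingers":0},{"x":0,"y":0,"z":0,"roll":0,"fingers":0},{"x":0,"y":0,"z":0,"roll":0,"fingers":0},{"x":0,"y":0,"z":0,"roll":0,"fingers":0},{"x":0,"y":0,"z":0,"roll":0,"fingers":0},{"x":0,"y":0,"z":0,"roll":0,"fingers":0},{"x":0,"y":0,"z":0,"roll":0,"fingers":0},{"x":0,"y":0,"z":0.015,"roll":0,"fingers":0},{"x":0,"y":0,"z":0.03,"roll":0,"fingers":0},{"x":0,"y":0,"z":0.04,"roll":0,"fingers":0},{"x":0,"y":0,"z":0.05,"roll":0,"fingers":0},{"x":0,"y":0,"z":0.05,"roll":0,"fingers":0}]'; python3 -m pendant '[{"x":0,"y":0,"z":0.01,"roll":0,"fingers":0},{"x":0,"y":0,"z":0.016,"roll":0,"fingers":0},{"x":0,"y":0,"z":0.016,"roll":0,"fingers":0},{"x":0,"y":0,"z":0.016,"roll":0,"fingers":1},{"x":0,"y":0,"z":0.016,"roll":0,"fingers":1},{"x":0,"y":0,"z":0.016,"roll":0,"fingers":1},{"x":0,"y":0,"z":0.016,"roll":0,"fingers":1},{"x":0,"y":0,"z":0.016,"roll":0,"fingers":1},{"x":0,"y":0,"z":0.016,"roll":0,"fingers":1},{"x":0,"y":0,"z":0.016,"roll":0,"fingers":1},{"x":0,"y":0,"z":0.016,"roll":0,"fingers":1}]' 35
```

```text
clock: 8.18
position: [0.354, -0.2943, 0.0099]
tool_rot: [[-1.0, -0.026, -0.002], [-0.026, 1.0, 0.002], [0.002, 0.002, -1.0]]
force: [-0.4, 0.1, -0.4]
width: 0.0465
grip_force: 0.0
clock: 9.1
position: [0.3548, -0.2947, 0.0033]
tool_rot: [[-1.0, -0.026, 0.0], [-0.026, 1.0, 0.0], [-0.0, 0.0, -1.0]]
force: [0.5, 0.5, 2.1]
width: 0.0153
grip_force: 35.0
```

The grip holds (15.3 mm opening, 35 N). I lift and carry the lid over the oblong canister.

```bash
python3 -c "
from h import *
plan(.4582,-.1063,.12,-57.6)"
```

```text
shift [-0.2168  0.3713 -0.2333] roll 0.6568 or -1.343 q7 143.2 ang -178.5 rows 6.0
```

```bash
python3 -m pendant '[{"x":0,"y":0,"z":-0.04,"roll":0,"fingers":1},{"x":0,"y":0,"z":-0.12,"roll":0,"fingers":1},{"x":0,"y":0,"z":-0.2,"roll":0,"fingers":1},{"x":0,"y":0,"z":-0.233,"roll":0,"fingers":1},{"x":-0.217,"y":0.371,"z":-0.233,"roll":0.657,"fingers":1},{"x":-0.217,"y":0.371,"z":-0.233,"roll":0.657,"fingers":1},{"x":-0.217,"y":0.371,"z":-0.233,"roll":0.657,"fingers":1},{"x":-0.217,"y":0.371,"z":-0.233,"roll":0.657,"fingers":1},{"x":-0.217,"y":0.371,"z":-0.233,"roll":0.657,"fingers":1},{"x":-0.217,"y":0.371,"z":-0.233,"roll":0.657,"fingers":1},{"x":-0.217,"y":0.371,"z":-0.233,"roll":0.657,"fingers":1},{"x":-0.217,"y":0.371,"z":-0.233,"roll":0.657,"fingers":1},{"x":-0.217,"y":0.371,"z":-0.233,"roll":0.657,"fingers":1},{"x":-0.217,"y":0.371,"z":-0.233,"roll":0.657,"fingers":1},{"x":-0.217,"y":0.371,"z":-0.233,"roll":0.657,"fingers":1},{"x":-0.217,"y":0.371,"z":-0.233,"roll":0.657,"fingers":1}]'; python3 -c "
from h import *
plan(.4582,-.1063,.0573,-57.6)"
```

```text
clock: 10.43
position: [0.458, -0.1065, 0.1195]
tool_rot: [[-0.536, 0.844, -0.001], [0.844, 0.536, 0.0], [0.0, -0.0, -1.0]]
force: [0.4, -1.1, -2.3]
width: 0.0157
grip_force: 35.0
shift [1.000e-04 6.000e-04 1.243e-01] roll 0.0002 or -2.0 q7 68.5 ang 122.4 rows 2.0
```

```bash
python3 -m pendant '[{"x":0,"y":0,"z":0.05,"roll":0,"fingers":1},{"x":0,"y":0,"z":0.09,"roll":0,"fingers":1},{"x":0,"y":0,"z":0.105,"roll":0,"fingers":1},{"x":0,"y":0,"z":0.115,"roll":0,"fingers":1},{"x":0,"y":0,"z":0.122,"roll":0,"fingers":1},{"x":0,"y":0,"z":0.124,"roll":0,"fingers":1},{"x":0,"y":0,"z":0.125,"roll":0,"fingers":1},{"x":0,"y":0,"z":0.125,"roll":0,"fingers":1}]'
```

```text
clock: 11.1
position: [0.4588, -0.1067, 0.0577]
tool_rot: [[-0.535, 0.845, 0.001], [0.845, 0.535, -0.0], [-0.001, 0.001, -1.0]]
force: [-0.5, -1.1, -1.6]
width: 0.0157
grip_force: 35.0
```

```bash
python3 -m pendant '[{"x":0,"y":0,"z":0.002,"roll":0,"fingers":0},{"x":0,"y":0,"z":0.002,"roll":0,"fingers":0},{"x":0,"y":0,"z":0.002,"roll":0,"fingers":0},{"x":0,"y":0,"z":0.002,"roll":0,"fingers":0},{"x":0,"y":0,"z":0.002,"roll":0,"fingers":0},{"x":0,"y":0,"z":0.002,"roll":0,"fingers":0},{"x":0,"y":0,"z":-0.05,"roll":0,"fingers":0},{"x":0,"y":0,"z":-0.13,"roll":0,"fingers":0},{"x":0,"y":0,"z":-0.21,"roll":0,"fingers":0},{"x":0,"y":0,"z":-0.3,"roll":0,"fingers":0},{"x":0,"y":0,"z":-0.3,"roll":0,"fingers":0},{"x":0,"y":0,"z":-0.3,"roll":0,"fingers":0}]'
python3 - <<'E'
from h import *
d=vision.snapshot('wrist');cv2.imwrite('pics/w7.png',d['img'][:,:,::-1])
m=((d['img'][...,0].astype(int)-d['img'][...,2])<10).astype(np.uint8); m[248:]=0
m[d['img'].max(2)<60]=0
p=[.458,-.1063,.063]
s=vision.snapshot('side')['img'][120:280,200:420]
cv2.imwrite('pics/v8.png',np.vstack([d['img'][60:300,60:500],cv2.resize(s,(440,320),interpolation=cv2.INTER_CUBIC)])[:,:,::-1])
plan(.4798,.442,.1,-18.5);plan(.36,.316,.1)
E
```

```text
clock: 12.1
position: [0.46, -0.107, 0.2095]
tool_rot: [[-0.536, 0.844, 0.006], [0.844, 0.536, -0.0], [-0.004, 0.005, -1.0]]
force: [-0.7, 0.8, -0.6]
width: 0.0461
grip_force: 0.0
shift [0.9011 0.6249 0.2135] roll -0.4345 or 1.566 q7 62.3 ang 122.4 rows 14.0
shift [0.8167 0.2876 0.2137] roll 0.0 or 0.0 q7 62.3 ang 122.4 rows 11.0
```

View pics/v8.png

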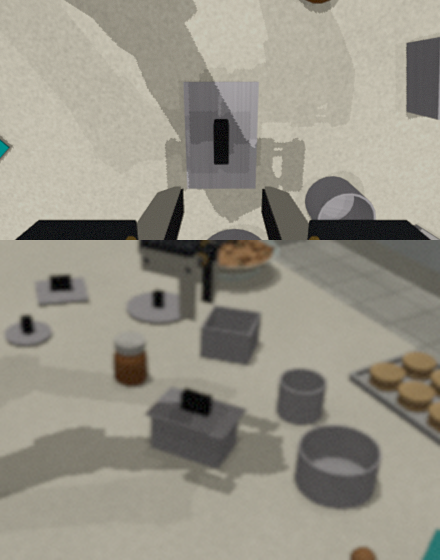

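The oblong lid sits flat and aligned on its canister in both the wrist view (220,140) and the side view (197,405). Next is the square lid.

```bash
python3 -m pendant '[{"x":0.901,"y":0.625,"z":0.21,"roll":-0.434,"fingers":0},{"x":0.901,"y":0.625,"z":0.21,"roll":-0.434,"fingers":0},{"x":0.901,"y":0.625,"z":0.21,"roll":-0.434,"fingers":0},{"x":0.901,"y":0.625,"z":0.21,"roll":-0.434,"fingers":0},{"x":0.901,"y":0.625,"z":0.21,"roll":-0.434,"fingers":0},{"x":0.901,"y":0.625,"z":0.21,"roll":-0.434,"fingers":0},{"x":0.901,"y":0.625,"z":0.21,"roll":-0.434,"fingers":0},{"x":0.901,"y":0.625,"z":0.21,"roll":-0.434,"fingers":0},{"x":0.901,"y":0.625,"z":0.21,"roll":-0.434,"fingers":0},{"x":0.901,"y":0.625,"z":0.21,"roll":-0.434,"fingers":0},{"x":0.901,"y":0.625,"z":0.21,"roll":-0.434,"fingers":0},{"x":0.901,"y":0.625,"z":0.21,"roll":-0.434,"fingers":0},{"x":0.901,"y":0.625,"z":0.21,"roll":-0.434,"fingers":0},{"x":0.901,"y":0.625,"z":0.21,"roll":-0.434,"fingers":0},{"x":0.901,"y":0.625,"z":0.21,"roll":-0.434,"fingers":0},{"x":0.901,"y":0.625,"z":0.21,"roll":-0.434,"fingers":0},{"x":0.901,"y":0.625,"z":0.21,"roll":-0.434,"fingers":0},{"x":0.901,"y":0.625,"z":0.21,"roll":-0.434,"fingers":0},{"x":0.901,"y":0.625,"z":0.21,"roll":-0.434,"fingers":0}]'
cat > knob.py <<'E'
from h import *
import sys
d=vision.snapshot('wrist');cv2.imwrite('pics/k.png',d['img'][:,:,::-1])
m=(d['img'].max(2)<60).astype(np.uint8); m[280:]=0
cs,_=cv2.findContours(m,cv2.RETR_EXTERNAL,cv2.CHAIN_APPROX_NONE)
for c in cs:
    if cv2.contourArea(c)>150 and cv2.boundingRect(c)[1]<240:
        w=np.array([ray(d,p[0],.036)[:2] for p in c],np.float32)*1000;(a,b),s,g=cv2.minAreaRect(w)
        M=cv2.moments(c);print(cv2.boundingRect(c),np.round([*s,g]),'knob',np.round(ray(d,(M['m10']/M['m00'],M['m01']/M['m00']),.03)[:2]*1000,1))
if len(sys.argv)>1: plan(*map(float,sys.argv[1:]))
E
python3 knob.py .4798 .442 .003 -18.5
```

```text
clock: 13.78
position: [0.4819, 0.439, 0.1024]
tool_rot: [[-0.947, 0.322, 0.0], [0.322, 0.947, -0.001], [-0.0, -0.001, -1.0]]
force: [-0.4, -0.2, 0.6]
width: 0.0464
grip_force: 0.0
(278, 186, 19, 55) [16. 48. 71.] knob [479.1 442.6]
(70, 115, 48, 30) [37. 22. 71.] knob [361.9 317.4]
shift [0.0054 0.0035 0.1991] roll -0.0025 or 1.998 q7 43.0 ang 161.3 rows 3.0
```

Bar confirmed at (479.1, 442.6). I grip and lift.

```bash
python3 -m pendant '[{"x":0.006,"y":0.005,"z":0.07,"roll":0,"fingers":0},{"x":0.006,"y":0.005,"z":0.14,"roll":0,"fingers":0},{"x":0.006,"y":0.005,"z":0.18,"roll":0,"fingers":0},{"x":0.006,"y":0.005,"z":0.199,"roll":0,"fingers":0},{"x":0.006,"y":0.005,"z":0.199,"roll":0,"fingers":0},{"x":0.006,"y":0.005,"z":0.199,"roll":0,"fingers":1},{"x":0.006,"y":0.005,"z":0.199,"roll":0,"fingers":1},{"x":0.006,"y":0.005,"z":0.199,"roll":0,"fingers":1},{"x":0.006,"y":0.005,"z":0.199,"roll":0,"fingers":1},{"x":0.006,"y":0.005,"z":0.199,"roll":0,"fingers":1},{"x":0.006,"y":0.005,"z":0.199,"roll":0,"fingers":1},{"x":0.006,"y":0.005,"z":0.199,"roll":0,"fingers":1},{"x":0.006,"y":0.005,"z":0.199,"roll":0,"fingers":1},{"x":0.006,"y":0.005,"z":0.16,"roll":0,"fingers":1},{"x":0.006,"y":0.005,"z":0.08,"roll":0,"fingers":1},{"x":0.006,"y":0.005,"z":0,"roll":0,"fingers":1},{"x":0.006,"y":0.005,"z":-0.035,"roll":0,"fingers":1},{"x":0.006,"y":0.005,"z":-0.035,"roll":0,"fingers":1}]'; python3 -c "
from h import *
plan(.6545,.0985,.12,42.1);plan(.6545,.0985,.12,132.1)"
```

```text
clock: 15.33
position: [0.4819, 0.4465, 0.1248]
tool_rot: [[-0.948, 0.318, 0.008], [0.318, 0.948, 0.007], [-0.005, 0.009, -1.0]]
force: [1.1, -0.2, -1.7]
width: 0.016
grip_force: 35.0
shift [-0.5487 -0.5499  0.0077] roll -0.6741 or 1.326 q7 42.3 ang 161.4 rows 10.0
shift [-0.5487 -0.5499  0.0077] roll 0.3259 or -1.674 q7 42.3 ang 161.4 rows 10.0
```

```bash
python3 -m pendant '[{"x":-0.547,"y":-0.548,"z":0,"roll":0.326,"fingers":1},{"x":-0.547,"y":-0.548,"z":0,"roll":0.326,"fingers":1},{"x":-0.547,"y":-0.548,"z":0,"roll":0.326,"fingers":1},{"x":-0.547,"y":-0.548,"z":0,"roll":0.326,"fingers":1},{"x":-0.547,"y":-0.548,"z":0,"roll":0.326,"fingers":1},{"x":-0.547,"y":-0.548,"z":0,"roll":0.326,"fingers":1},{"x":-0.547,"y":-0.548,"z":0,"roll":0.326,"fingers":1},{"x":-0.547,"y":-0.548,"z":0,"roll":0.326,"fingers":1},{"x":-0.547,"y":-0.548,"z":0,"roll":0.326,"fingers":1},{"x":-0.547,"y":-0.548,"z":0,"roll":0.326,"fingers":1},{"x":-0.547,"y":-0.548,"z":0,"roll":0.326,"fingers":1},{"x":-0.547,"y":-0.548,"z":0,"roll":0.326,"fingers":1},{"x":-0.547,"y":-0.548,"z":0,"roll":0.326,"fingers":1},{"x":-0.547,"y":-0.548,"z":0,"roll":0.326,"fingers":1},{"x":-0.547,"y":-0.548,"z":0,"roll":0.326,"fingers":1}]'; python3 -c "
from h import *
plan(.6545,.0985,.0573,42.1);plan(.6545,.0985,.0573,132.1)"
```

```text
clock: 16.58
position: [0.6502, 0.1005, 0.1191]
tool_rot: [[-0.673, 0.74, -0.001], [0.74, 0.673, 0.001], [0.002, -0.0, -1.0]]
force: [-0.4, -0.9, -2.3]
width: 0.0159
grip_force: 35.0
shift [-0.009   0.0038  0.1235] roll -0.9978 or 1.002 q7 51.1 ang 132.3 rows 2.0
shift [-0.009   0.0038  0.1235] roll 0.0022 or -1.998 q7 51.1 ang 132.3 rows 2.0
```

```bash
python3 -m pendant '[{"x":-0.009,"y":0.004,"z":0.05,"roll":0.002,"fingers":1},{"x":-0.009,"y":0.004,"z":0.09,"roll":0.002,"fingers":1},{"x":-0.009,"y":0.004,"z":0.105,"roll":0.002,"fingers":1},{"x":-0.009,"y":0.004,"z":0.115,"roll":0.002,"fingers":1},{"x":-0.009,"y":0.004,"z":0.122,"roll":0.002,"fingers":1},{"x":-0.009,"y":0.004,"z":0.124,"roll":0.002,"fingers":1},{"x":-0.009,"y":0.004,"z":0.125,"roll":0.002,"fingers":1},{"x":-0.009,"y":0.004,"z":0.125,"roll":0.002,"fingers":1}]'; python3 -c "
from h import *
plan(.6545,.0985,.0573,132.1)"
```

```text
clock: 17.25
position: [0.6561, 0.0958, 0.0581]
tool_rot: [[-0.668, 0.744, 0.002], [0.744, 0.668, 0.0], [-0.001, 0.001, -1.0]]
force: [0.6, -0.3, -2.1]
width: 0.016
grip_force: 35.0
shift [0.0062 0.0012 0.0015] roll -0.002 or 1.998 q7 53.0 ang 131.9 rows 1.0
```

```bash
python3 -m pendant '[{"x":0.003,"y":0,"z":0.001,"roll":0,"fingers":1},{"x":0.003,"y":0,"z":0.002,"roll":0,"fingers":0},{"x":0.003,"y":0,"z":0.002,"roll":0,"fingers":0},{"x":0.003,"y":0,"z":0.002,"roll":0,"fingers":0},{"x":0.003,"y":0,"z":0.002,"roll":0,"fingers":0},{"x":0.003,"y":0,"z":0.002,"roll":0,"fingers":0},{"x":0.003,"y":0,"z":0.002,"roll":0,"fingers":0},{"x":0.003,"y":0,"z":-0.05,"roll":0,"fingers":0},{"x":0.003,"y":0,"z":-0.13,"roll":0,"fingers":0},{"x":0.003,"y":0,"z":-0.21,"roll":0,"fingers":0},{"x":0.003,"y":0,"z":-0.21,"roll":0,"fingers":0},{"x":0.003,"y":0,"z":-0.21,"roll":0,"fingers":0}]'
python3 - <<'E'
from h import *
d=vision.snapshot('wrist');cv2.imwrite('pics/w9.png',d['img'][:,:,::-1])
m=((d['img'][...,0].astype(int)-d['img'][...,2])<10).astype(np.uint8); m[d['img'].max(2)<60]=0; m=cv2.morphologyEx(m,cv2.MORPH_CLOSE,np.ones((25,25)))
pts=np.argwhere(m[:246])[:,::-1];print(len(pts))
cs,_=cv2.findContours(m,0,1)
for c in cs:
    if cv2.contourArea(c)>2000:
        w=np.array([ray(d,p[0],.063)[:2] for p in c],np.float32)*1000;print(cv2.boundingRect(c),cv2.minAreaRect(w))
plan(.6157,.2887,.1)
E
```

```text
clock: 18.25
position: [0.6565, 0.0965, 0.1654]
tool_rot: [[-0.668, 0.744, 0.007], [0.744, 0.668, 0.001], [-0.004, 0.005, -1.0]]
force: [-0.8, -0.2, -0.5]
width: 0.0465
grip_force: 0.0
30650
(0, 160, 73, 241) ((527.607421875, -150.94313049316406), (77.95134735107422, 293.13543701171875), 28.0707950592041)
(197, 155, 182, 223) ((713.5817260742188, 44.529083251953125), (196.47976684570312, 254.364013671875), 41.772003173828125)
(477, 39, 83, 362) ((874.1586303710938, 214.37319946289062), (84.354736328125, 398.754638671875), 56.39250946044922)
(74, 18, 71, 70) ((457.4367980957031, 99.163818359375), (57.36939239501953, 52.40290832519531), 41.88322067260742)
(319, 0, 126, 95) ((624.78564453125, 254.12295532226562), (103.4178237915039, 71.09104919433594), 41.952938079833984)
shift [0.3377 0.1979 0.1261] roll 0.0 or 0.0 q7 49.8 ang 131.9 rows 5.0
```

Onward to the large round lid; I'll check the square one in a picture at the end.

```bash
python3 -m pendant '[{"x":0.338,"y":0.198,"z":0.1,"roll":0,"fingers":0},{"x":0.338,"y":0.198,"z":0.1,"roll":0,"fingers":0},{"x":0.338,"y":0.198,"z":0.1,"roll":0,"fingers":0},{"x":0.338,"y":0.198,"z":0.126,"roll":0,"fingers":0},{"x":0.338,"y":0.198,"z":0.126,"roll":0,"fingers":0},{"x":0.338,"y":0.198,"z":0.126,"roll":0,"fingers":0},{"x":0.338,"y":0.198,"z":0.126,"roll":0,"fingers":0},{"x":0.338,"y":0.198,"z":0.126,"roll":0,"fingers":0},{"x":0.338,"y":0.198,"z":0.126,"roll":0,"fingers":0}]'; python3 knob.py .6157 .2887 .003
```

```text
clock: 19.05
position: [0.6159, 0.2859, 0.0989]
tool_rot: [[-0.666, 0.746, 0.0], [0.746, 0.666, -0.002], [-0.002, -0.001, -1.0]]
force: [-0.4, -0.0, -0.3]
width: 0.0463
grip_force: 0.0
(272, 199, 28, 33) [23. 28. 42.] knob [615.7 288.6]
shift [0.0053 0.0031 0.1928] roll 0.0 or 0.0 q7 35.0 ang 131.7 rows 3.0
```

```bash
python3 -m pendant '[{"x":0.004,"y":0.003,"z":0.07,"roll":0,"fingers":0},{"x":0.004,"y":0.003,"z":0.14,"roll":0,"fingers":0},{"x":0.004,"y":0.003,"z":0.18,"roll":0,"fingers":0},{"x":0.004,"y":0.003,"z":0.193,"roll":0,"fingers":0},{"x":0.004,"y":0.003,"z":0.193,"roll":0,"fingers":0},{"x":0.004,"y":0.003,"z":0.193,"roll":0,"fingers":1},{"x":0.004,"y":0.003,"z":0.193,"roll":0,"fingers":1},{"x":0.004,"y":0.003,"z":0.193,"roll":0,"fingers":1},{"x":0.004,"y":0.003,"z":0.193,"roll":0,"fingers":1},{"x":0.004,"y":0.003,"z":0.193,"roll":0,"fingers":1},{"x":0.004,"y":0.003,"z":0.193,"roll":0,"fingers":1},{"x":0.004,"y":0.003,"z":0.193,"roll":0,"fingers":1},{"x":0.004,"y":0.003,"z":0.193,"roll":0,"fingers":1}]' 35; python3 -m pendant '[{"x":0,"y":0,"z":-0.03,"roll":0,"fingers":1},{"x":0,"y":0,"z":-0.1,"roll":0,"fingers":1},{"x":0,"y":0,"z":-0.18,"roll":0,"fingers":1},{"x":0,"y":0,"z":-0.26,"roll":0,"fingers":1},{"x":0,"y":0,"z":-0.26,"roll":0,"fingers":1},{"x":0,"y":0,"z":-0.26,"roll":0,"fingers":1},{"x":0,"y":0,"z":-0.26,"roll":0,"fingers":1}]';python3 -c "
from h import *
plan(.585,-.2705,.13)"
```

```text
clock: 20.18
position: [0.6159, 0.2914, 0.0043]
tool_rot: [[-0.668, 0.744, 0.002], [0.744, 0.668, 0.001], [-0.001, 0.002, -1.0]]
force: [-0.7, -1.7, 6.3]
width: 0.023
grip_force: 35.0
clock: 20.77
position: [0.6139, 0.2914, 0.1317]
tool_rot: [[-0.668, 0.744, -0.002], [0.744, 0.668, -0.0], [0.001, -0.002, -1.0]]
force: [-0.6, 0.4, -1.7]
width: 0.0231
grip_force: 35.0
shift [-0.7975 -0.7938  0.0036] roll 0.0 or 0.0 q7 33.9 ang 131.9 rows 14.0
```

```bash
python3 -m pendant '[{"x":-0.798,"y":-0.794,"z":0,"roll":0,"fingers":1},{"x":-0.798,"y":-0.794,"z":0,"roll":0,"fingers":1},{"x":-0.798,"y":-0.794,"z":0,"roll":0,"fingers":1},{"x":-0.798,"y":-0.794,"z":0,"roll":0,"fingers":1},{"x":-0.798,"y":-0.794,"z":0,"roll":0,"fingers":1},{"x":-0.798,"y":-0.794,"z":0,"roll":0,"fingers":1},{"x":-0.798,"y":-0.794,"z":0,"roll":0,"fingers":1},{"x":-0.798,"y":-0.794,"z":0,"roll":0,"fingers":1},{"x":-0.798,"y":-0.794,"z":0,"roll":0,"fingers":1},{"x":-0.798,"y":-0.794,"z":0,"roll":0,"fingers":1},{"x":-0.798,"y":-0.794,"z":0,"roll":0,"fingers":1},{"x":-0.798,"y":-0.794,"z":0,"roll":0,"fingers":1},{"x":-0.798,"y":-0.794,"z":0,"roll":0,"fingers":1},{"x":-0.798,"y":-0.794,"z":0,"roll":0,"fingers":1},{"x":-0.798,"y":-0.794,"z":0,"roll":0,"fingers":1},{"x":-0.798,"y":-0.794,"z":0,"roll":0,"fingers":1},{"x":-0.798,"y":-0.794,"z":0,"roll":0,"fingers":1},{"x":-0.798,"y":-0.794,"z":0,"roll":0,"fingers":1}]';python3 -c "
from h import *
plan(.585,-.2705,.058)"
```

```text
clock: 22.27
position: [0.5865, -0.2676, 0.1312]
tool_rot: [[-0.67, 0.742, -0.002], [0.742, 0.67, 0.003], [0.004, 0.001, -1.0]]
force: [-0.2, 0.0, -1.6]
width: 0.0232
grip_force: 35.0
shift [-0.0028 -0.0061  0.1464] roll 0.0 or 0.0 q7 83.1 ang 132.1 rows 2.0
```

```bash
python3 -m pendant '[{"x":-0.003,"y":-0.005,"z":0.06,"roll":0,"fingers":1},{"x":-0.003,"y":-0.005,"z":0.11,"roll":0,"fingers":1},{"x":-0.003,"y":-0.005,"z":0.13,"roll":0,"fingers":1},{"x":-0.003,"y":-0.005,"z":0.14,"roll":0,"fingers":1},{"x":-0.003,"y":-0.005,"z":0.145,"roll":0,"fingers":1},{"x":-0.003,"y":-0.005,"z":0.147,"roll":0,"fingers":1},{"x":-0.003,"y":-0.005,"z":0.147,"roll":0,"fingers":1}]'; python3 -c "
from h import *
plan(.585,-.2705,.0575)"
```

```text
clock: 22.85
position: [0.5862, -0.2738, 0.0602]
tool_rot: [[-0.668, 0.744, 0.002], [0.744, 0.668, -0.001], [-0.002, 0.001, -1.0]]
force: [0.8, -0.4, -0.5]
width: 0.0236
grip_force: 35.0
shift [0.0065 0.0027 0.0055] roll 0.0 or 0.0 q7 85.6 ang 131.9 rows 1.0
```

```bash
python3 -m pendant '[{"x":0.003,"y":0.001,"z":0.003,"roll":0,"fingers":1},{"x":0.003,"y":0.001,"z":0.004,"roll":0,"fingers":1},{"x":0.003,"y":0.001,"z":0.004,"roll":0,"fingers":0},{"x":0.003,"y":0.001,"z":0.004,"roll":0,"fingers":0},{"x":0.003,"y":0.001,"z":0.004,"roll":0,"fingers":0},{"x":0.003,"y":0.001,"z":0.004,"roll":0,"fingers":0},{"x":0.003,"y":0.001,"z":0.004,"roll":0,"fingers":0},{"x":0.003,"y":0.001,"z":0.004,"roll":0,"fingers":0},{"x":0.003,"y":0.001,"z":-0.05,"roll":0,"fingers":0},{"x":0.003,"y":0.001,"z":-0.13,"roll":0,"fingers":0},{"x":0.003,"y":0.001,"z":-0.21,"roll":0,"fingers":0},{"x":0.003,"y":0.001,"z":-0.21,"roll":0,"fingers":0},{"x":0.003,"y":0.001,"z":-0.21,"roll":0,"fingers":0}]'; python3 -c "
from h import *
plan(.3607,.3167,.165)"
```

```text
clock: 23.93
position: [0.5861, -0.2735, 0.1673]
tool_rot: [[-0.668, 0.744, 0.006], [0.744, 0.668, -0.003], [-0.006, 0.002, -1.0]]
force: [-0.1, 0.2, -1.2]
width: 0.0464
grip_force: 0.0
shift [ 1.1797  0.4528 -0.0015] roll 0.0 or 0.0 q7 82.4 ang 131.9 rows 16.0
```

```bash
python3 -m pendant '[{"x":0.95,"y":0.365,"z":0,"roll":0,"fingers":0},{"x":0.95,"y":0.365,"z":0,"roll":0,"fingers":0},{"x":0.95,"y":0.365,"z":0,"roll":0,"fingers":0},{"x":0.95,"y":0.365,"z":0,"roll":0,"fingers":0},{"x":0.95,"y":0.365,"z":0,"roll":0,"fingers":0},{"x":0.95,"y":0.365,"z":0,"roll":0,"fingers":0},{"x":0.95,"y":0.365,"z":0,"roll":0,"fingers":0},{"x":0.95,"y":0.365,"z":0,"roll":0,"fingers":0},{"x":0.95,"y":0.365,"z":0,"roll":0,"fingers":0},{"x":0.95,"y":0.365,"z":0,"roll":0,"fingers":0},{"x":0.95,"y":0.365,"z":0,"roll":0,"fingers":0},{"x":0.95,"y":0.365,"z":0,"roll":0,"fingers":0},{"x":0.95,"y":0.365,"z":0,"roll":0,"fingers":0},{"x":0.95,"y":0.365,"z":0,"roll":0,"fingers":0},{"x":0.95,"y":0.365,"z":0,"roll":0,"fingers":0}]'; python3 knob.py .3607 .3167 .1
```

```text
clock: 25.18
position: [0.4027, 0.2025, 0.1634]
tool_rot: [[-0.669, 0.744, -0.001], [0.744, 0.669, -0.002], [-0.001, -0.002, -1.0]]
force: [-0.6, -0.1, 0.3]
width: 0.0462
grip_force: 0.0
(316, 76, 27, 28) [26. 22. 86.] knob [361.5 313.9]
shift [0.2291 0.0904 0.127 ] roll 0.0 or 0.0 q7 31.5 ang 131.8 rows 4.0
```

```bash
python3 -m pendant '[{"x":0.229,"y":0.089,"z":0.1,"roll":0,"fingers":0},{"x":0.229,"y":0.089,"z":0.127,"roll":0,"fingers":0},{"x":0.229,"y":0.089,"z":0.127,"roll":0,"fingers":0},{"x":0.229,"y":0.089,"z":0.127,"roll":0,"fingers":0},{"x":0.229,"y":0.089,"z":0.127,"roll":0,"fingers":0},{"x":0.229,"y":0.089,"z":0.127,"roll":0,"fingers":0},{"x":0.229,"y":0.089,"z":0.127,"roll":0,"fingers":0}]'; python3 knob.py .361 .316 .003
```

```text
clock: 25.82
position: [0.3621, 0.3153, 0.1015]
tool_rot: [[-0.664, 0.748, 0.002], [0.748, 0.664, -0.001], [-0.002, 0.001, -1.0]]
force: [0.4, -0.4, 0.7]
width: 0.0464
grip_force: 0.0
(269, 199, 28, 34) [23. 29. 54.] knob [360.6 315.4]
shift [ 0.0024 -0.0012  0.1973] roll 0.0 or 0.0 q7 21.7 ang 131.6 rows 3.0
```

```bash
python3 -m pendant '[{"x":0.002,"y":-0.001,"z":0.07,"roll":0,"fingers":0},{"x":0.002,"y":-0.001,"z":0.14,"roll":0,"fingers":0},{"x":0.002,"y":-0.001,"z":0.18,"roll":0,"fingers":0},{"x":0.002,"y":-0.001,"z":0.197,"roll":0,"fingers":0},{"x":0.002,"y":-0.001,"z":0.197,"roll":0,"fingers":0},{"x":0.002,"y":-0.001,"z":0.197,"roll":0,"fingers":1},{"x":0.002,"y":-0.001,"z":0.197,"roll":0,"fingers":1},{"x":0.002,"y":-0.001,"z":0.197,"roll":0,"fingers":1},{"x":0.002,"y":-0.001,"z":0.197,"roll":0,"fingers":1},{"x":0.002,"y":-0.001,"z":0.197,"roll":0,"fingers":1},{"x":0.002,"y":-0.001,"z":0.197,"roll":0,"fingers":1},{"x":0.002,"y":-0.001,"z":0.197,"roll":0,"fingers":1},{"x":0.002,"y":-0.001,"z":0.197,"roll":0,"fingers":1}]' 35; python3 -m pendant '[{"x":0,"y":0,"z":-0.03,"roll":0,"fingers":1},{"x":0,"y":0,"z":-0.1,"roll":0,"fingers":1},{"x":0,"y":0,"z":-0.18,"roll":0,"fingers":1},{"x":0,"y":0,"z":-0.26,"roll":0,"fingers":1},{"x":0,"y":0,"z":-0.26,"roll":0,"fingers":1},{"x":0,"y":0,"z":-0.26,"roll":0,"fingers":1},{"x":0,"y":0,"z":-0.26,"roll":0,"fingers":1}]';python3 -c "
from h import *
plan(.645,-.113,.13)"
```

```text
clock: 26.95
position: [0.3594, 0.3191, 0.0033]
tool_rot: [[-0.668, 0.744, 0.001], [0.744, 0.668, 0.002], [0.0, 0.002, -1.0]]
force: [-0.1, -0.9, 7.3]
width: 0.0233
grip_force: 35.0
clock: 27.53
position: [0.3577, 0.3184, 0.1317]
tool_rot: [[-0.669, 0.744, -0.001], [0.744, 0.669, -0.0], [0.001, -0.001, -1.0]]
force: [0.1, -0.4, -1.2]
width: 0.0234
grip_force: 35.0
shift [-1.0258 -0.1494  0.0029] roll 0.0 or 0.0 q7 19.9 ang 132.0 rows 13.0
```

```bash
python3 -m pendant '[{"x":-0.98,"y":-0.149,"z":0,"roll":0,"fingers":1},{"x":-0.98,"y":-0.149,"z":0,"roll":0,"fingers":1},{"x":-0.98,"y":-0.149,"z":0,"roll":0,"fingers":1},{"x":-0.98,"y":-0.149,"z":0,"roll":0,"fingers":1},{"x":-0.98,"y":-0.149,"z":0,"roll":0,"fingers":1},{"x":-0.98,"y":-0.149,"z":0,"roll":0,"fingers":1},{"x":-0.98,"y":-0.149,"z":0,"roll":0,"fingers":1},{"x":-0.98,"y":-0.149,"z":0,"roll":0,"fingers":1},{"x":-0.98,"y":-0.149,"z":0,"roll":0,"fingers":1},{"x":-0.98,"y":-0.149,"z":0,"roll":0,"fingers":1},{"x":-0.98,"y":-0.149,"z":0,"roll":0,"fingers":1},{"x":-0.98,"y":-0.149,"z":0,"roll":0,"fingers":1},{"x":-0.98,"y":-0.149,"z":0,"roll":0,"fingers":1},{"x":-0.98,"y":-0.149,"z":0,"roll":0,"fingers":1},{"x":-0.98,"y":-0.149,"z":0,"roll":0,"fingers":1},{"x":-0.98,"y":-0.149,"z":0,"roll":0,"fingers":1},{"x":-0.98,"y":-0.149,"z":0,"roll":0,"fingers":1}]';python3 -c "
from h import *
plan(.6435,-.1112,.0575)"
```

```text
clock: 28.95
position: [0.6299, -0.0935, 0.1313]
tool_rot: [[-0.67, 0.742, -0.002], [0.742, 0.67, 0.002], [0.003, -0.0, -1.0]]
force: [1.4, 0.7, -0.5]
width: 0.0231
grip_force: 35.0
shift [-0.045  -0.0035  0.1474] roll 0.0 or 0.0 q7 66.6 ang 132.1 rows 2.0
```

```bash
python3 -m pendant '[{"x":-0.045,"y":-0.003,"z":0,"roll":0,"fingers":1},{"x":-0.045,"y":-0.003,"z":0,"roll":0,"fingers":1},{"x":-0.045,"y":-0.003,"z":0.05,"roll":0,"fingers":1},{"x":-0.045,"y":-0.003,"z":0.1,"roll":0,"fingers":1},{"x":-0.045,"y":-0.003,"z":0.12,"roll":0,"fingers":1},{"x":-0.045,"y":-0.003,"z":0.135,"roll":0,"fingers":1},{"x":-0.045,"y":-0.003,"z":0.145,"roll":0,"fingers":1},{"x":-0.045,"y":-0.003,"z":0.148,"roll":0,"fingers":1},{"x":-0.045,"y":-0.003,"z":0.148,"roll":0,"fingers":1}]';python3 -c "
from h import *
plan(.6435,-.1112,.0575)"
```

```text
clock: 29.7
position: [0.645, -0.1137, 0.0587]
tool_rot: [[-0.668, 0.744, 0.001], [0.744, 0.668, -0.0], [-0.001, 0.0, -1.0]]
force: [0.5, 0.3, -0.7]
width: 0.0231
grip_force: 35.0
shift [0.0057 0.001  0.0025] roll 0.0 or 0.0 q7 69.7 ang 131.9 rows 1.0
```

```bash
python3 -m pendant '[{"x":0.005,"y":0.001,"z":0.002,"roll":0,"fingers":1},{"x":0.005,"y":0.001,"z":0.003,"roll":0,"fingers":1},{"x":0.005,"y":0.001,"z":0.003,"roll":0,"fingers":0},{"x":0.005,"y":0.001,"z":0.003,"roll":0,"fingers":0},{"x":0.005,"y":0.001,"z":0.003,"roll":0,"fingers":0},{"x":0.005,"y":0.001,"z":0.003,"roll":0,"fingers":0},{"x":0.005,"y":0.001,"z":0.003,"roll":0,"fingers":0},{"x":0.005,"y":0.001,"z":0.003,"roll":0,"fingers":0},{"x":0.005,"y":0.001,"z":-0.05,"roll":0,"fingers":0},{"x":0.005,"y":0.001,"z":-0.13,"roll":0,"fingers":0},{"x":0.005,"y":0.001,"z":-0.21,"roll":0,"fingers":0},{"x":0.25,"y":0.6,"z":-0.4,"roll":0,"fingers":0},{"x":0.25,"y":0.6,"z":-0.4,"roll":0,"fingers":0},{"x":0.25,"y":0.6,"z":-0.4,"roll":0,"fingers":0},{"x":0.25,"y":0.6,"z":-0.4,"roll":0,"fingers":0},{"x":0.25,"y":0.6,"z":-0.4,"roll":0,"fingers":0},{"x":0.25,"y":0.6,"z":-0.4,"roll":0,"fingers":0},{"x":0.25,"y":0.6,"z":-0.4,"roll":0,"fingers":0},{"x":0.25,"y":0.6,"z":-0.4,"roll":0,"fingers":0},{"x":0.25,"y":0.6,"z":-0.4,"roll":0,"fingers":0}]';python3 -c "
from h import *
plan(.40,.5,.35)"
```

```text
clock: 31.37
position: [0.786, 0.1909, 0.2582]
tool_rot: [[-0.677, 0.736, 0.004], [0.736, 0.677, 0.007], [0.002, 0.008, -1.0]]
force: [0.1, 1.2, -0.4]
width: 0.0465
grip_force: 0.0
shift [ 0.9781 -0.1477 -0.1824] roll 0.0 or 0.0 q7 36.9 ang 132.6 rows 13.0
```

```bash
python3 -m pendant '[{"x":0.97,"y":-0.147,"z":-0.18,"roll":0,"fingers":0},{"x":0.97,"y":-0.147,"z":-0.18,"roll":0,"fingers":0},{"x":0.97,"y":-0.147,"z":-0.18,"roll":0,"fingers":0},{"x":0.97,"y":-0.147,"z":-0.18,"roll":0,"fingers":0},{"x":0.97,"y":-0.147,"z":-0.18,"roll":0,"fingers":0},{"x":0.97,"y":-0.147,"z":-0.18,"roll":0,"fingers":0},{"x":0.97,"y":-0.147,"z":-0.18,"roll":0,"fingers":0},{"x":0.97,"y":-0.147,"z":-0.18,"roll":0,"fingers":0},{"x":0.97,"y":-0.147,"z":-0.18,"roll":0,"fingers":0},{"x":0.97,"y":-0.147,"z":-0.18,"roll":0,"fingers":0},{"x":0.97,"y":-0.147,"z":-0.18,"roll":0,"fingers":0},{"x":0.97,"y":-0.147,"z":-0.18,"roll":0,"fingers":0},{"x":0.97,"y":-0.147,"z":-0.18,"roll":0,"fingers":0},{"x":0.97,"y":-0.147,"z":-0.18,"roll":0,"fingers":0},{"x":0.97,"y":-0.147,"z":-0.18,"roll":0,"fingers":0},{"x":0.97,"y":-0.147,"z":-0.18,"roll":0,"fingers":0}]'
python3 - <<'E'
from h import *
import meas
t=vision.snapshot('top')['img'][120:250,210:410];s=vision.snapshot('side')['img'][130:270,240:420]
cv2.imwrite('pics/f1.png',np.hstack([cv2.resize(t,(430,280),interpolation=cv2.INTER_CUBIC),cv2.resize(s,(360,280),interpolation=cv2.INTER_CUBIC)])[:,:,::-1])
for k in list(meas.P):
    if k.startswith('lid'): del meas.P[k]
for k,(u,v,z) in list(meas.P.items()): meas.P[k]=(u,v,.0615)
meas.top(meas.P)
E
```

```text
clock: 32.7
position: [0.4073, 0.4897, 0.3479]
tool_rot: [[-0.665, 0.747, 0.001], [0.747, 0.665, -0.001], [-0.002, -0.0, -1.0]]
force: [0.0, 0.1, -0.9]
width: 0.0464
grip_force: 0.0
pot_square [650.7  94.8] rect ctr 650.4 94.4 size 113.5 107.2 long axis 41.8 r 0.658
pot_small [ 640.5 -112.4] rect ctr 640.3 -113.7 size 94.2 87.9 long axis -0.1 r 0.65
pot_large [ 581.2 -270.1] rect ctr 581.7 -271.4 size 130.8 126.6 long axis -1.5 r 0.641
pot_oblong [ 457.5 -106.3] rect ctr 457.7 -106.5 size 127.8 85.0 long axis -57.5 r 0.47
```

View pics/f1.png

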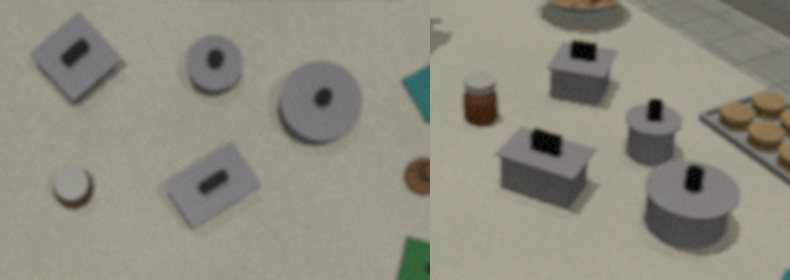

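All four lids sit flat on their canisters in both views: in the top crop square (78,55), small (214,63), large (320,100) and oblong (212,184). The outlines line up and nothing is tilted in the side crop. I hand the job in.

```bash
python3 -c "
from bench import order
print(order.close_job())"
```

```text
the job is handed in; nothing more can be done
None
```

All four lids are on their matching canisters, flat and lined up in the final top and side views, and the job was handed in at about 33 s of the 120 s allowed; the hand-in returned no verdict.

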